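Fit the spool arm to its marked depth and clamp it

ROBOT

A 6-joint arm with a two-finger parallel gripper is mounted at the origin on the work surface. World frame = base frame: x ahead of the robot, y to its left, z up, the work surface at z = 0. Lengths are in m, angles in rad, forces in N, time in s.
With the tool pointing down it reaches from about 0.35 to 0.975 m from the base axis. Payload 7.1 kg.
Tool frame: the origin (TCP) lies midway between the tips of the shut fingers; the grasp point (between the pads) lies 19 mm behind it; z points along the fingers, y is the line along which they close (so a half turn about z gives the same grasp; the last joint's range is limited). The gripper opens to 88 mm and grips with 3 to 60 N. Pads are 20 mm wide; open, the fingers measure 115 mm over their backs; the gripper's body (75 mm by 178 mm) begins 61 mm behind the grasp point.
Start: joints at [-1.332, 0.423, 1.63, -0, 1.089, -0.019], TCP at [0.159, -0.604, 0.223] pointing down, gripper open.
Joint ranges: [-3, 3], [-0.9, 2.11], [0.09, 2.58], [-1.31, 4.45], [0.11, 2.69], [-2.54, 2.54]. Speed limits (rad/s): [2.39, 2.39, 3.01, 3.14, 3.14, 3.14].

INTERFACE

Orientations are given as a unit quaternion [x, y, z, w].
In Python, from workcell import arm gives the robot as it stands.
- The arm moves only by the tool play_rows, never from a script. Its argument "commands" is a list of rows, each a list of 7 numbers: the shift along the tool's x, y, z each as a share of 0.8 m, from -1 to 1, then the turn, a rotation vector about the tool's x, y, z each as a share of pi rad, from -1 to 1, then the gripper command: -1 is fully open, 1 is shut, values between are in proportion. A call has 1 to 10 rows; each row is the pose to reach, as a shift and turn from the pose commanded when the call began, along the tool's axes at that moment, turning the shorter way round; what a row does not reach only later rows make up. A row lasts 1/10 s, in which the tool goes at most 50 mm and 8.59 degrees, less where a joint would pass 70% of its speed; a pose out of reach is approached as far as the arm can. A call with a number of a shift or a turn outside -1 to 1 is refused whole. A call with a gripper value outside its range is refused whole. The fingers move at their own pace and stop on an object; "newtons" is the grip in N (left out, the last holds). Time passes only in rows, so rows that repeat a pose let the fingers close. It gives the time, the measured TCP pose, the force, the opening and the grip force at its end, in the units of the state.
- arm.sense(): the state, without advancing time (a new reading comes with each control period).
- arm.read_camera(name): name is "side" or "top" or "wrist"; returns the picture (420x560x3 uint8, red, green, blue); there is no depth.
- arm.camera_model(name): a dict with "fx", "fy", "cx", "cy" (pixels), "rvec" (rotation vector, rad) and "tvec" (3), from world to camera coordinates, as OpenCV has them. Camera axes: x right, y down, z forward; pixel columns grow to the right and rows downward; lengths in m; the calibration is good to about 2 mm. A picture is of the moment at which its call begins: read the wrist's pose just before it. camera_model takes no time and is no camera call; for the wrist camera it gives the pose at the moment of the call.
- arm.job_done(): hands the job in; it is judged then, once.
The state is a dict: "time": time; "joints": joint angles; "qd": joint speeds; "joint_torque": joint torques, N m; "position": TCP position; "ee_rot": TCP orientation; "force": force on the tool from outside, world axes, zero at the start; "torque": the same for the moment, N m; "width": finger opening in m; "finger_force": force on a finger pad.
Only numpy, scipy, OpenCV 4.12 (cv2) and the standard library are available. Lean on these libraries where they do the work, as an engineer would, in place of code of your own. Each camera call takes 0.05 s, during which the arm holds its last target. There are 200 camera calls.

TASK

Slide the aluminium spool arm, tapered black end first, into the bore of the blue clamp block until the orange band is half in and half out of the bore. Then press the raised orange clamp lever fully down so that the arm is locked there, and let go. Leave the soap bottle, the filament spool, the screwdriver and the glue jar where they are.

Things in the scene. Friction and masses are not known exactly. Their poses are not given: they have to be found in the camera images.
- tube_center (a point): middle, on the axis, of the spool arm: a loose aluminium tube 24 mm in diameter, 200 mm long over all, 0.13 to 0.25 kg, balanced within 6 mm of its middle. x runs along it to the black nose (last 12 mm, tapering to 15 mm diameter); at the other end a black cap, 32 mm diameter, 14 mm long. It starts level in the cradle, axis 45 mm above the table, x within 0.8 rad of the bore's x
- tube_mark (a point): centre of the painted orange band, 16 mm wide, round the tube. The point is on the tube's axis, 5 mm from tube_center towards the nose, 95 mm from the nose's tip. Axes as tube_center
- bore_mouth (a point): centre of the bore's mouth (white ring) in the block's face. x runs level into the bore (direction of insertion), z up, y to the left of x. The bore is round, 27 mm in diameter, its axis 90 mm above the table, and goes right through the 100 mm long block: nothing stops the tube at the right depth. Let go, it rests on the bore's floor, 1.5 mm below the axis at the mouth, tipped up to 0.04 rad, and stays
- clamp_block: fixed navy-blue block with the bore, axes as bore_mouth, origin on the table under the block's centre. Block 100 mm long (x), 60 mm wide, its underside 62 mm and its top 118 mm above the table, on a 40 mm wide pedestal and an aluminium base plate 140 x 100 x 10 mm
- lever_tip (a point): free end, on the mid-line, of the orange lever: a flat bar 22 mm wide (along the bore), 10 mm thick, reaching 85 mm from its pin. The pin is parallel to the bore, 60 mm beyond the mouth plane (+x of bore_mouth), 30 mm straight above the bore's axis. The bar slopes up to the +y side of bore_mouth and swings down about the pin until level, then 120 mm above the table
- clamp_lever (a joint): angle of the lever: 0 is raised 0.9 rad above level (open), 0.9 is level (fully down, at its stop). Starts at 0 to 0.2; stays where it is left. Pressing straight down on the bar's upper side about 40 mm out from the pin shuts it. Turning takes about 0.12 N m, a little more in the last 0.4 rad, where its sprung cam bears on the tube
- cradle: fixed plywood cradle, base 180 x 70 x 12 mm, origin under its centre, x along the tube lying in it, towards the nose. Two V-notched supports, each 12 mm thick along x, centred 75 mm behind (-x) and 60 mm ahead (+x) of its centre; their tips reach 50 mm above the table and 25 mm to either side of the tube's axis. Grip the tube between them
- soap_bottle: loose white bottle with blue cap, 60 mm diameter, 150 mm high, origin at the centre of its underside; not to be disturbed
- spool: loose filament spool lying flat, black flanges, orange filament, 100 mm diameter, 45 mm high, origin at the centre of its underside; not to be disturbed
- screwdriver: loose screwdriver with red handle, 180 mm long, lying flat; not to be disturbed
- glue_jar: loose yellow jar with black lid, 60 mm diameter, 55 mm high, origin at the centre of its underside; not to be disturbed
There are look-alikes about, which are no part of the job. There is more than one size of the clamp_block; the job needs the larger. Of the things that look like the part that bears tube_center, the larger one is meant.

How it is judged:
By the outcome, as a careful person would: the job done as asked, in the order asked, and still so for the second after the job is handed in, with the robot touching nothing.
It also fails if it takes over 54 s, if anything falls off the work surface, if the arm or the gripper's body presses on something with over 40 N, if the wrist force passes 120 N, or if a joint passes its speed limit or range.

## Working session

There is one attempt and no reset: what is moved stays moved. The work goes in short steps, Python scripts to look and compute and a tool call to move; the robot and the scene stay as the last step left them, time stands still between calls to the robot, and variables do not carry over. Pictures are saved under pics/ and viewed, at most 10 in all, crops included, and the job is handed in when it is done.

Besides the shell and the picture viewer there is one more tool, called after ">>>" by a JSON object that holds its "op" and its "data", one argument or row to a line. play_rows: Moves the arm, as the interface text tells. Shift numbers are shares of 0.8 m and turn numbers shares of pi rad, none past 1 either way. Its arguments: {"type":"object","properties":{"commands":{"type":"array"},"newtons":{"type":"number"}},"required":["commands"]}

```bash
mkdir -p pics; ls
python3 - <<'E'
from workcell import arm
import cv2,numpy as np,json
for n in ("top","side"):
    im=arm.read_camera(n); cv2.imwrite(f"pics/{n}0.png",im[:,:,::-1])
    m=arm.camera_model(n); print(n,m)
    R=cv2.Rodrigues(np.array(m["rvec"]))[0]; print(-R.T@np.array(m["tvec"]).ravel())
print(arm.sense())
E
```

```text
pics
top {'fx': 420.36484139101304, 'fy': 420.36484139101304, 'cx': 282.0436714557536, 'cy': 202.58171573159535, 'rvec': array([ 2.2130492 , -2.16554178,  0.0664662 ]), 'tvec': array([-0.0429689 ,  0.55550919,  1.19699133])}
[ 0.48126575 -0.03313607  1.2290282 ]
side {'fx': 393.6868492944317, 'fy': 393.6868492944317, 'cx': 279.1546461417996, 'cy': 204.06326678981858, 'rvec': array([ 0.56370529, -2.51564743,  1.43489823]), 'tvec': array([0.46371791, 0.26089623, 1.072181  ])}
[0.11074349 0.91498552 0.76368228]
{'time': 0.1, 'joints': array([-1.33202198e+00,  4.23751141e-01,  1.63057255e+00, -3.98546528e-05,
        1.08857987e+00, -1.90236065e-02]), 'qd': array([-0.00064638, -0.00338917, -0.00274716, -0.00051459, -0.00209677,
        0.00018265]), 'joint_torque': array([-1.13317557e-03, -5.45620036e+01, -2.74322641e+01,  6.44832174e-02,
        1.88118877e-02, -3.21305299e-05]), 'position': array([ 0.1592327 , -0.60388489,  0.22200383]), 'ee_rot': array([ 9.91702620e-01,  1.28551479e-01, -8.94159835e-05, -6.49566577e-04]), 'force': array([-0.15365114,  0.00344038,  0.09224625]), 'torque': array([-0.04349157,  0.05621468,  0.01969517]), 'finger_force': 0.0, 'width': 0.087831070079533}
```

View pics/top0.png

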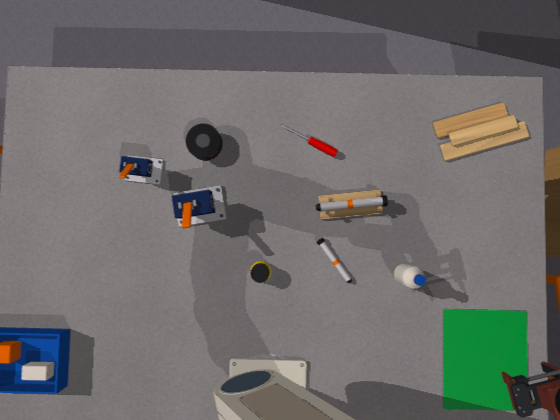

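View pics/side0.png

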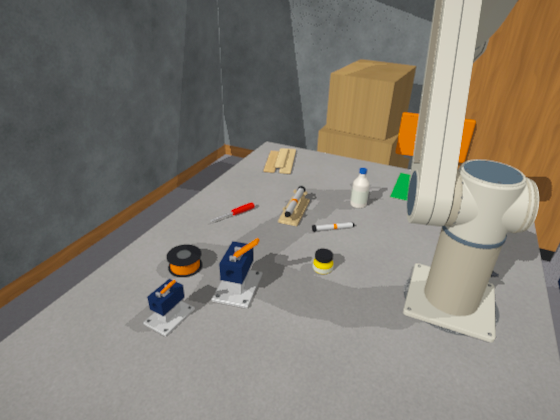

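The top view shows these things that could be confused:
- **Tubes:** one in the cradle at (350,204), with its cap right at (385,201) and nose left at (320,206). A smaller look-alike lies loose at (335,260).
- **Blocks:** a larger one at (195,205) with its lever toward the robot, and a smaller one at (136,167).

By the description I want the cradle tube and the block at (195,205). The lever side means bore x runs roughly along world +Y, so the mouth is on the right face.

```bash
cat > h.py <<'E'
import cv2,numpy as np
from workcell import arm
from scipy.spatial.transform import Rotation as Ro
def cam(n):
    m=arm.camera_model(n); R=cv2.Rodrigues(np.array(m["rvec"]))[0]
    K=np.array([[m["fx"],0,m["cx"]],[0,m["fy"],m["cy"]],[0,0,1]])
    return K,R,np.array(m["tvec"]).ravel()
def ray(c,uv):
    K,R,t=c; d=R.T@np.linalg.inv(K)@np.array([uv[0],uv[1],1.]); return -R.T@t,d
def onz(c,uv,z):
    o,d=ray(c,uv); return o+d*(z-o[2])/d[2]
def two(c1,u1,c2,u2):
    o1,d1=ray(c1,u1);o2,d2=ray(c2,u2)
    s=np.linalg.lstsq(np.c_[d1,-d2],o2-o1,rcond=None)[0]
    a,b=o1+d1*s[0],o2+d2*s[1]; return (a+b)/2,np.linalg.norm(a-b)
def proj(c,X):
    K,R,t=c; p=K@(R@np.asarray(X)+t); return p[:2]/p[2]
def hsv(im): return cv2.cvtColor(im,cv2.COLOR_RGB2HSV)
def blobs(mask,amin=15):
    n,l,s,c=cv2.connectedComponentsWithStats(mask.astype(np.uint8))
    return [(c[i].round(2),s[i].tolist(),l==i) for i in range(1,n) if s[i,4]>=amin]
def orange(H): return (H[...,0]>=5)&(H[...,0]<=18)&(H[...,1]>170)&(H[...,2]>110)
def navy(H): return (H[...,0]>=105)&(H[...,0]<=130)&(H[...,1]>120)&(H[...,2]>25)
E
python3 - <<'E'
from h import *
for n in("top","side"):
    im=cv2.imread(f"pics/{n}0.png")[:,:,::-1].copy(); H=hsv(im); c=cam(n)
    for nm,f in(("or",orange),("navy",navy)):
        for ce,s,m in blobs(f(H),20):
            r=cv2.minAreaRect(np.argwhere(m)[:,::-1].astype(np.float32))
            print(n,nm,ce,s[4],np.round(r[0],1),np.round(r[1],1),round(r[2],1),onz(c,ce,.05).round(3))
im=cv2.imread("pics/top0.png")
a=cv2.resize(im[165:255,165:265],None,fx=4,fy=4,interpolation=2);b=cv2.resize(im[175:265,305:405],None,fx=4,fy=4,interpolation=2)
cv2.imwrite("pics/c1.png",np.hstack([a,b]))
E
```

```text
top or [125.62 170.48] 95 [125.6 170.6] [ 5.6 18.2] 36.9 [0.636 0.413 0.05 ]
top or [349.8  203.44] 41 [349.5 203.5] [7. 5.] 90.0 [ 0.556 -0.221  0.05 ]
top or [186.29 214.74] 211 [186.2 214.5] [ 8.8 25.3] 3.2 [0.514 0.237 0.05 ]
top or [335.59 261.95] 22 [335.7 262. ] [3.6 5.5] 56.3 [ 0.392 -0.184  0.05 ]
top or [558.05 286.09] 66 [557.5 289. ] [26.  3.] 90.0 [ 0.339 -0.802  0.05 ]
top or [  8.32 351.48] 357 [  9.  351.5] [21. 18.] 90.0 [0.128 0.713 0.05 ]
top navy [136.73 165.62] 324 [135.5 166.2] [30.8 16.3] 6.7 [0.65  0.382 0.05 ]
top navy [193.96 202.8 ] 651 [192.9 203.8] [23.  39.5] 81.3 [0.548 0.217 0.05 ]
top navy [419.6  279.68] 104 [419.5 280. ] [10. 11.] 90.0 [ 0.348 -0.418  0.05 ]
top navy [ 36.07 359.1 ] 3408 [ 33.9 360.4] [69.3 65.5] 1.3 [0.109 0.635 0.05 ]
side or [540.73  16.99] 681 [539.   21.5] [43. 40.] 90.0 [-1.06  -9.164  0.05 ]
side or [517.58  34.69] 26 [517.   33.5] [11.  6.] 90.0 [-0.466 -5.837  0.05 ]
side or [552.68  40.37] 82 [553.7  41. ] [12.  23.9] 39.8 [-0.851 -5.492  0.05 ]
side or [539.65  53.59] 88 [538.   54.5] [16.1 16.8] 18.4 [-0.591 -4.259  0.05
[... 1210 characters left out ...]
6 232.27] 33 [541.  232.1] [ 4.8 11.5] 31.0 [-0.239 -0.396  0.05 ]
side or [553.73 235.5 ] 26 [553.5 235.2] [4.5 9.3] 68.2 [-0.276 -0.394  0.05 ]
side or [246.12 247.7 ] 155 [246.4 247.6] [ 5.8 28.8] 56.3 [0.575 0.096 0.05 ]
side or [ 53.35 266.84] 49 [ 53.8 267.4] [ 8.1 19.7] 34.5 [1.006 0.404 0.05 ]
side or [184.34 268.53] 251 [184.9 268.3] [11.8 29.5] 83.7 [0.682 0.254 0.05 ]
side or [167.66 286.34] 62 [167.5 286.5] [ 2.8 18.4] 45.0 [0.678 0.331 0.05 ]
side navy [362.76 170.38] 37 [363.  170.5] [5. 6.] 90.0 [ 0.394 -0.583  0.05 ]
side navy [235.13 264.97] 798 [235.2 262.7] [28.2 41.5] 24.8 [0.564 0.18  0.05 ]
side navy [165.76 298.6 ] 641 [165.6 296.6] [24.1 38.5] 48.8 [0.654 0.368 0.05 ]
```

View pics/c1.png

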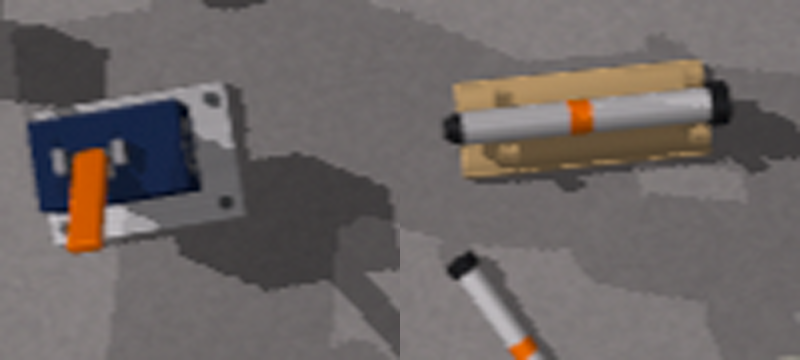

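The crop confirms both. The block's mouth face with the white ring is on the right, at about (212,201) in the full image. The tube's nose is left at (316,207), its cap right at (387,200), and the band at (350,203.5).

Run:
```python
from h import *
c=cam("top")
n=onz(c,(316.2,207),.045);k=onz(c,(387.5,200.2),.045);b=onz(c,(349.8,204),.048)
d=(n-k)[:2];print("tube",n,k,b,"len",np.linalg.norm(d),"yaw",np.arctan2(d[1],d[0]))
q=[onz(c,p,.118) for p in((172.3,195.3),(211.5,190),(175,217.7))]
print("block",np.round(q,4),[np.linalg.norm(q[i]-q[0]) for i in(1,2)])
e=(q[0]-q[1])[:2];f=(q[2]-q[0])[:2];print(np.arctan2(e[1],e[0]),np.arctan2(f[1],f[0])+np.pi/2+np.pi)
print("mouth",((q[1])+.5*(q[2]-q[0]))[:2])
s=cam("wrist"); st=arm.sense();Rt=Ro.from_quat(st["ee_rot"]).as_matrix()
print("cam in tool",Rt.T@(-s[1].T@s[2]-st["position"]),(Rt.T@s[1].T).round(3),s[0][0,0]);print(Rt.round(3))
```

```text
tube [ 0.54419544 -0.12753024  0.045     ] [ 0.56777626 -0.32841312  0.045     ] [ 0.55453844 -0.22167787  0.048     ] len 0.2022621682814982 yaw 1.6876475090046965
block [[0.5631 0.2602 0.118 ]
 [0.5794 0.1568 0.118 ]
 [0.5039 0.2508 0.118 ]] [np.float64(0.10474528709061118), np.float64(0.0599192531361825)]
1.7275334661396646 1.728010769129599
mouth [0.54985719 0.15206794]
cam in tool [ 0.06658889 -0.00099094 -0.16214015] [[-0.001 -0.969 -0.246]
 [ 1.    -0.001 -0.   ]
 [-0.    -0.246  0.969]] 338.596600869975
[[ 0.967  0.255 -0.   ]
 [ 0.255 -0.967  0.001]
 [-0.    -0.001 -1.   ]]
```

```bash
cat >> h.py <<'E'
def move(P,yaw,tilt=None):
    """row numbers to bring TCP to P, pointing down, tool x at world yaw"""
    st=arm.sense(); R0=Ro.from_quat(st["ee_rot"])
    x=np.array([np.cos(yaw),np.sin(yaw),0]); z=np.array([0,0,-1.]); Rt=Ro.from_matrix(np.c_[x,np.cross(z,x),z])
    s=R0.inv().apply(np.asarray(P)-st["position"])/.8; r=(R0.inv()*Rt).as_rotvec()/np.pi
    print("t",round(st["time"],2),"row",s.round(4).tolist(),r.round(4).tolist())
E
python3 -c "
from h import *
move([.5597,-.26,.2],1.688)"
```

```text
t 0.1 row [0.5936, -0.288, 0.0279] [-0.0003, -0.0003, -0.4552]
```

>>> {"op": "play_rows", "data": {
  "commands": [
    [0.594,-0.288,0,0,0,-0.455,-1],
    [0.594,-0.288,0,0,0,-0.455,-1],
    [0.594,-0.288,0,0,0,-0.455,-1],
    [0.594,-0.288,0,0,0,-0.455,-1],
    [0.594,-0.288,0,0,0,-0.455,-1],
    [0.594,-0.288,0,0,0,-0.455,-1],
    [0.594,-0.288,0.028,0,0,-0.455,-1],
    [0.594,-0.288,0.028,0,0,-0.455,-1],
    [0.594,-0.288,0.028,0,0,-0.455,-1],
    [0.594,-0.288,0.028,0,0,-0.455,-1]
  ]
}}

```text
time: 1.1
position: [0.5392, -0.2776, 0.2027]
ee_rot: [0.663, 0.749, -0.0, -0.0]
force: [0.2, -1.2, -0.1]
width: 0.0877
finger_force: 0.0
```

```bash
python3 -c "
from h import *
move([.5597,-.26,.2],1.688)"
```

```text
t 1.1 row [0.0187, 0.0281, 0.0034] [-0.0001, -0.0001, 0.0015]
```

>>> {"op": "play_rows", "data": {
  "commands": [
    [0,0,0,0,0,0,-1],
    [0,0,0,0,0,0,-1],
    [0,0,0,0,0,0,-1]
  ]
}}

```text
time: 1.4
position: [0.5372, -0.2798, 0.2029]
ee_rot: [0.665, 0.747, -0.0, -0.0]
force: [0.1, -0.4, -0.7]
width: 0.0878
finger_force: 0.0
```

```bash
python3 -c "
from h import *
move([.5597,-.26,.2],1.688)
im=arm.read_camera('wrist');cv2.imwrite('pics/w1.png',im[:,:,::-1])
c=cam('wrist');print([ (e,s[4]) for e,s,m in blobs(orange(hsv(im)),30)])
for p in ([.556,-.228,.045],[.5442,-.1275,.045],[.5678,-.3284,.045]):print(proj(c,p))"
```

```text
t 1.4 row [0.0214, 0.0308, 0.0036] [-0.0003, -0.0001, -0.0006]
[(array([138.68,  76.14]), 135), (array([306.79, 131.39]), 360)]
[308.61396906 140.46537013]
[310.56336055  20.24795906]
[306.96366107 242.95538026]
```

View pics/w1.png

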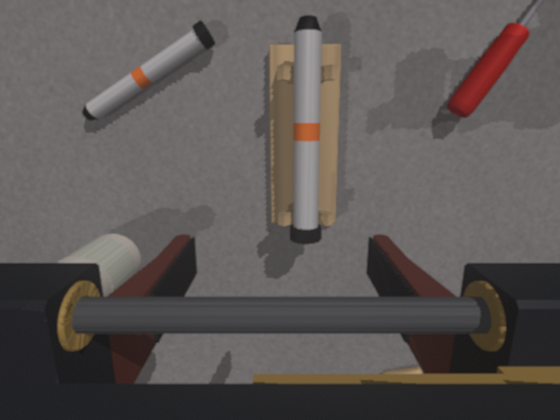

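The wrist view shows the nose tip at (308.5,17), the band at (307,131) and the cap end at (305.5,241). All three are within 3 px of prediction.

Run:
```python
from h import *
im=cv2.imread('pics/w1.png')[:,:,::-1].copy();c=cam('wrist')
# tube edges: bright grey, low saturation rows 45..115 and 145..220
H=hsv(im);pts=[]
for r in list(range(50,115,5))+list(range(145,220,5)):
    xs=np.where((H[r,285:330,1]<40)&(H[r,285:330,2]>125))[0]+285
    pts.append(onz(c,((xs.min()+xs.max())/2,r),.045)[:2])
pts=np.array(pts);l=cv2.fitLine(pts.astype(np.float32),cv2.DIST_HUBER,0,1e-4,1e-4).ravel()
d=l[:2]*np.sign(l[1]);p=l[2:];print("yaw",np.arctan2(d[1],d[0]))
def al(u,z=.045): return (onz(c,u,z)[:2]-p)@d
print("nose",al((308.5,17)),"cap",al((305.5,241.5)),"mark",al((306.8,131.4),.054))
t=(al((308.5,17))+al((305.5,241.5)))/2;m=al((306.8,131.4),.054)-.005
ce=p+d*(t+m)/2;print("centres",p+d*t,p+d*m)
g=p+d*(m-.032);print(g);move([*g,.1],np.arctan2(d[1],d[0]));move([*g,.026],np.arctan2(d[1],d[0]))
```

```text
yaw 1.6893327
nose 0.09486316661380255 cap -0.10838515894908689 mark -0.0003256061504355055
centres [ 0.55544342 -0.22596386] [ 0.55527367 -0.22453854]
[ 0.55905796 -0.25631399]
t 1.45 row [0.0265, 0.0309, 0.1288] [-0.0002, -0.0, -0.0013]
t 1.45 row [0.0265, 0.0309, 0.2213] [-0.0002, -0.0, -0.0013]
```

>>> {"op": "play_rows", "data": {
  "commands": [
    [0.0265,0.031,0.0,0,0,-0.001,-1],
    [0.0265,0.031,0.06,0,0,-0.001,-1],
    [0.0265,0.031,0.12,0,0,-0.001,-1],
    [0.0265,0.031,0.17,0,0,-0.001,-1],
    [0.0265,0.031,0.2,0,0,-0.001,-1],
    [0.0265,0.031,0.221,0,0,-0.001,-1],
    [0.0265,0.031,0.221,0,0,-0.001,-1],
    [0.0265,0.031,0.221,0,0,-0.001,-1]
  ]
}}

```text
time: 2.25
position: [0.5604, -0.2563, 0.0271]
ee_rot: [0.664, 0.748, 0.0, 0.0]
force: [0.7, 0.3, -0.7]
width: 0.0877
finger_force: 0.0
```

```bash
python3 -c "
from h import *
move([.5591,-.2563,.026],1.6893)"
```

```text
t 2.25 row [0.0002, -0.0017, 0.0014] [0.0003, 0.0002, -0.0]
```

>>> {"op": "play_rows", "data": {
  "commands": [
    [0,-0.0015,0.001,0,0,0,0.3],
    [0,-0.0015,0.001,0,0,0,1],
    [0,-0.0015,0.001,0,0,0,1],
    [0,-0.0015,0.001,0,0,0,1],
    [0,-0.0015,0.001,0,0,0,1],
    [0,-0.0015,0.001,0,0,0,1],
    [0,-0.0015,0.001,0,0,0,1],
    [0,-0.0015,0.001,0,0,0,1]
  ],
  "newtons": 50
}}

```text
time: 3.05
position: [0.5591, -0.2555, 0.0255]
ee_rot: [0.664, 0.748, 0.0, -0.0]
force: [-0.6, 0.2, 0.5]
width: 0.0274
finger_force: 0.0
```

>>> {"op": "play_rows", "data": {
  "commands": [
    [0,0,0,0,0,0,1],
    [0,0,0,0,0,0,1],
    [0,0,0,0,0,0,1]
  ]
}}

```text
time: 3.35
position: [0.5576, -0.2555, 0.0253]
ee_rot: [0.663, 0.748, -0.001, -0.001]
force: [-5.2, -1.5, 3.1]
width: 0.0229
finger_force: 50.0
```

>>> {"op": "play_rows", "data": {
  "commands": [
    [0,0,-0.03,0,0,0,1],
    [0,0,-0.06,0,0,0,1],
    [0,0,-0.09,0,0,0,1],
    [0,0,-0.12,0,0,0,1],
    [0,0,-0.12,0,0,0,1],
    [0,0,-0.12,0,0,0,1]
  ]
}}

```text
time: 3.95
position: [0.559, -0.2555, 0.1212]
ee_rot: [0.664, 0.748, 0.0, 0.0]
force: [-0.4, -0.5, -2.6]
width: 0.0227
finger_force: 50.0
```

```bash
python3 -c "
from h import *
st=arm.sense();print(st['position'],st['force'],st['torque'],st['width'])
move([.576,-.02,.12],1.7277)"
```

```text
[ 0.55903202 -0.25546658  0.12121248] [-0.38067508 -0.45288575 -2.57165866] [-0.06226094 -0.05093962  0.01580681] 0.02271789214907604
t 3.95 row [0.2897, 0.0562, 0.0015] [0.0001, 0.0001, -0.0119]
```

>>> {"op": "play_rows", "data": {
  "commands": [
    [0.05,0.01,0,0,0,-0.012,1],
    [0.1,0.02,0,0,0,-0.012,1],
    [0.15,0.03,0,0,0,-0.012,1],
    [0.2,0.04,0,0,0,-0.012,1],
    [0.25,0.05,0,0,0,-0.012,1],
    [0.29,0.056,0,0,0,-0.012,1],
    [0.29,0.056,0,0,0,-0.012,1],
    [0.29,0.056,0,0,0,-0.012,1],
    [0.29,0.056,0,0,0,-0.012,1]
  ]
}}

```text
time: 4.85
position: [0.5753, -0.0206, 0.1205]
ee_rot: [0.65, 0.76, -0.001, -0.001]
force: [0.0, 0.2, -1.3]
width: 0.0234
finger_force: 50.0
```

Run:
```python
from h import *
print(arm.sense()['position'])
t=arm.read_camera('top');s=arm.read_camera('side');w=arm.read_camera('wrist');cw=cam('wrist')
for n,i in(('t',t),('s',s),('w',w)):cv2.imwrite(f'pics/{n}2.png',i[:,:,::-1])
a=cv2.resize(t[160:240,165:305],None,fx=3,fy=3,interpolation=2)
b=cv2.resize(s[190:310,190:330],None,fx=3,fy=3,interpolation=2)
v=np.zeros((600,800,3),np.uint8);v[:240,:420]=a;v[240:600,:420]=b;v[:285,420:]=cv2.resize(w,(380,285))
cv2.imwrite('pics/c2.png',v[:,:,::-1])
```

```text
[ 0.57527803 -0.02061326  0.12052865]
```

View pics/c2.png

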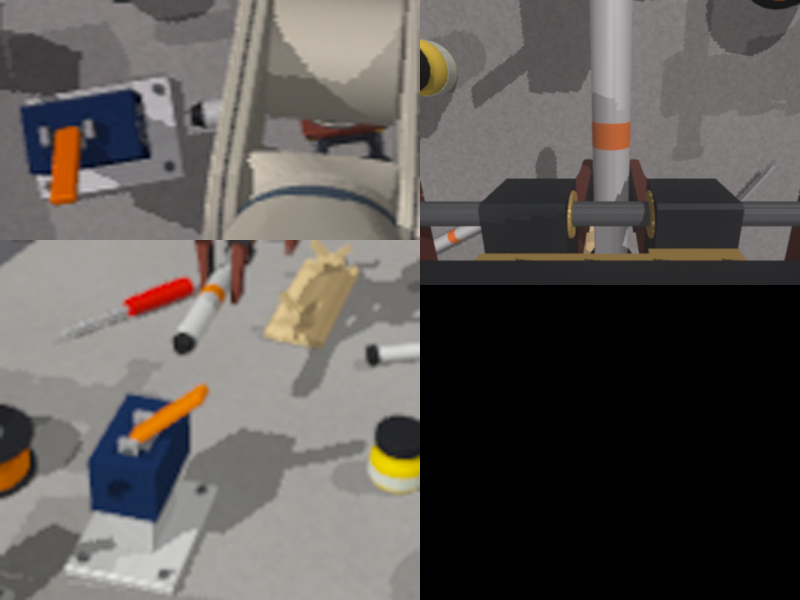

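The combined view shows the nose in the top picture at about (229,198) and in the side picture at (251,224). The bore's exit hole is at side (229.7,272.3). In the wrist view the tube is well held, with the band clear ahead of the fingers.

Run:
```python
from h import *
T=cam('top');S=cam('side');W=cam('wrist')
t,s,w=[cv2.imread(f'pics/{n}2.png')[:,:,::-1].copy() for n in 'tsw']
# nose: black blobs
for n,im,(x0,x1,y0,y1) in(('t',t,(222,245,185,210)),('s',s,(240,262,212,235)),('s exit',s,(222,238,262,284))):
    g=im[y0:y1,x0:x1].max(2); m=g<55
    for e,q,mm in blobs(m,6):print(n,e+[x0,y0],q)
H=hsv(s)
for e,q,m in blobs(navy(H),200):print('navy',e,q)
print('exit',onz(S,(229.7,272.3),.09))
e=onz(S,(229.7,272.3),.09)[:2];print('mouth from exit',e-.1*np.array([-.156,.988]))
st=arm.sense();print('pred nose side',proj(S,[.5753-.156*.132,-.0206+.988*.132,.140]),'top',proj(T,[.5753-.156*.132,-.0206+.988*.132,.140]))
# wrist: tube axis
H=hsv(w)
o=[b for b in blobs(orange(H),300)];print([(b[0],b[1]) for b in o])
for r in range(5,260,20):
    xs=np.where((H[r,240:330,1]<40)&(H[r,240:330,2]>120))[0]+240
    if len(xs):print(r,xs.min(),xs.max())
p=st['position'];d=np.array([-.156,.988,0])
for k in (0,.03,.037,.08):print(k,proj(W,p+d*k+[0,0,.0195]))
```

```text
t [230.29 198.24] [7, 10, 4, 7, 21]
s [250.68 224.16] [8, 9, 7, 7, 31]
s exit [228.89 272.11] [4, 9, 7, 4, 19]
navy [235.17 264.94] [220, 242, 33, 42, 798]
navy [165.67 298.53] [148, 279, 36, 36, 631]
exit [0.53693219 0.25225315 0.09      ]
mouth from exit [0.55253219 0.15345315]
pred nose side [249.5216904  226.60607364] top [227.83626905 199.10084633]
[(array([286.61, 200.91]), [263, 181, 46, 39, 1504])]
5 254 329
25 254 329
45 255 329
65 255 329
85 255 329
105 249 329
125 240 329
145 240 329
165 240 329
185 240 329
205 240 329
225 240 329
245 266 329
0 [282.36819665 273.31593758]
0.03 [282.28286697 209.93980469]
0.037 [282.26171226 194.22776426]
0.08 [282.11992617  88.92028734]
```

Run:
```python
from h import *
T=cam('top');S=cam('side');W=cam('wrist')
X,g=two(T,(230.3,198.2),S,(250.7,224.2));print('nose black part',X,g)
p=arm.sense()['position'];d=np.array([-.156,.988,0]);print('pred',p+d*.126+[0,0,.0197])
b=onz(W,(285.5,200),.1525);print('band top centre',b,'along',(b-p)@d)
```

```text
nose black part [0.55596554 0.1025885  0.14356457] 0.0021389976214420165
pred [0.5560116  0.10347178 0.14089214]
band top centre [0.57110628 0.01594278 0.1525    ] along 0.03722706048573381
```

```bash
python3 -c "
from h import *
move([.5732,.0102,.0695],1.7277)"
```

```text
t 5.0 row [0.039, 0.003, 0.0646] [-0.0002, 0.0, -0.0004]
```

>>> {"op": "play_rows", "data": {
  "commands": [
    [0,0.003,0.04,0,0,0,1],
    [0,0.003,0.064,0,0,0,1],
    [0.02,0.003,0.064,0,0,0,1],
    [0.039,0.003,0.064,0,0,0,1],
    [0.039,0.003,0.064,0,0,0,1],
    [0.039,0.003,0.064,0,0,0,1]
  ]
}}

```text
time: 5.6
position: [0.574, 0.012, 0.0714]
ee_rot: [0.649, 0.761, 0.001, 0.001]
force: [-1.0, 0.7, -1.6]
width: 0.0226
finger_force: 50.0
```

Run:
```python
from h import *
T=cam('top');S=cam('side')
t=arm.read_camera('top');s=arm.read_camera('side');print(arm.sense()['position'])
for n,i in(('t',t),('s',s)):cv2.imwrite(f'pics/{n}3.png',i[:,:,::-1])
v=np.zeros((600,800,3),np.uint8)
v[:480,:400]=cv2.resize(t[170:230,170:220],None,fx=8,fy=8,interpolation=2)
v[:480,400:]=cv2.resize(s[225:285,215:265],None,fx=8,fy=8,interpolation=2)
cv2.imwrite('pics/c3.png',v[:480,:,::-1])
```

```text
[0.57398624 0.01142976 0.07125586]
```

View pics/c3.png

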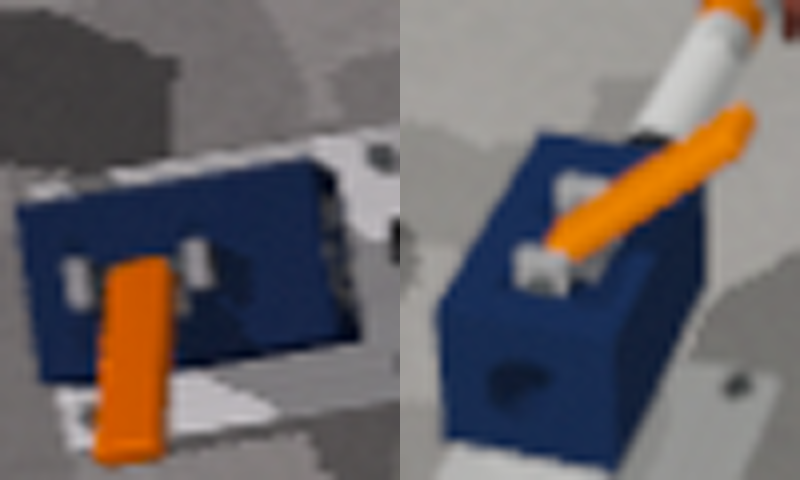

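The top crop shows the white ring edge-on at about (212,201), with the nose just right of the crop. In the side crop the exit hole is at (230,272.8), and the nose is behind the block.

Run:
```python
from h import *
T=cam('top');S=cam('side')
print('mouth ring top',onz(T,(212.2,201.2),.09),'exit',onz(S,(230,272.8),.09))
q=[onz(T,p,.118)[:2] for p in((172.3,195.5),(175,217.8))];d=np.array([-.156,.988])
n=np.array([.988,.156]);print('lat of far-end mid',(q[0]+q[1])/2@n,[a@n for a in q],'mouth lat cand',np.array([.5505,.1525])@n)
for a in(onz(T,(212.2,201.2),.09)[:2],onz(S,(230,272.8),.09)[:2],arm.sense()['position'][:2],onz(S,(222.9,251),.118)[:2]):print(a@n,a@d)
# side-image top-face corners: near-left(exit end, spool side), right of exit
for u in((220.1,262.9),(243,268.2),(232.5,241.8)):
    a=onz(S,u,.118)[:2];print('side corner',a,a@n,a@d)
```

```text
mouth ring top [0.55144741 0.1586641  0.09      ] exit [0.53524765 0.25359102 0.09      ]
lat of far-end mid 0.5665719951600267 [np.float64(0.5964058624061379), np.float64(0.5367381279139153)] mouth lat cand 0.567684
0.5695816447355929 0.0707343367833304
0.5683848792457176 0.16704929147596942
0.568881446830864 -0.07824924544110463
0.605486661803751 0.12118395082844037
side corner [0.55958327 0.25930858] 0.5933204072791917 0.1689018852423464
side corner [0.49733341 0.25186153] 0.5306558109139048 0.17125518391266867
side corner [0.57703349 0.16742953] 0.5962280903408481 0.07540315200231393
```

>>> {"op": "play_rows", "data": {
  "commands": [
    [0.01,-0.001,0.001,0,0,0,1],
    [0.02,-0.001,0.001,0,0,0,1],
    [0.03,-0.001,0.001,0,0,0,1],
    [0.04,-0.001,0.001,0,0,0,1],
    [0.05,-0.001,0.001,0,0,0,1]
  ]
}}

```text
time: 6.2
position: [0.5662, 0.0516, 0.0696]
ee_rot: [0.649, 0.761, 0.0, 0.0]
force: [-0.2, -0.1, -0.6]
width: 0.023
finger_force: 50.0
```

>>> {"op": "play_rows", "data": {
  "commands": [
    [0.01,0,0,0,0,0,1],
    [0.02,0,0,0,0,0,1],
    [0.03,0,0,0,0,0,1],
    [0.03,0,0,0,0,0,1]
  ]
}}

```text
time: 6.6
position: [0.5624, 0.0755, 0.0696]
ee_rot: [0.649, 0.761, 0.0, -0.0]
force: [0.8, 0.2, -2.0]
width: 0.0232
finger_force: 50.0
```

Run:
```python
from h import *
st=arm.sense();print(st['position'],st['force'],st['torque'],st['ee_rot'],st['position'][:2]@[-.156,.988],st['position'][:2]@[.988,.156])
w=arm.read_camera('wrist');cv2.imwrite('pics/w4.png',w[:,:,::-1])
```

```text
[0.56239775 0.07553189 0.06955936] [ 0.75344784  0.21163118 -1.95814142] [-0.00892544 -0.1663593  -0.05010039] [ 6.48998941e-01  7.60789302e-01  1.07456805e-04 -3.79504748e-05] -0.013108545827489618 0.5674319509539936
```

View pics/w4.png

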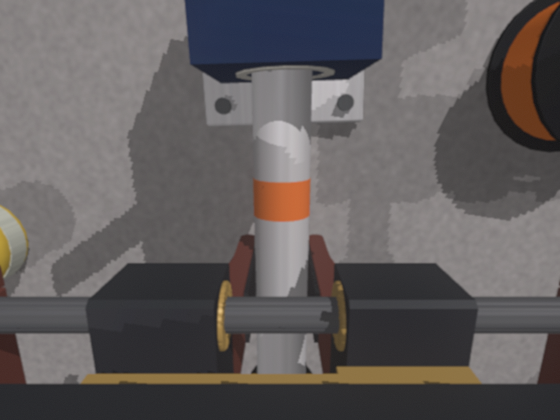

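The tube is in the bore. The ring's ends are at (238,74) and (334,72), both at axis height, the band is centred at (282,200), and the wrist force is small.

```bash
cat >> h.py <<'E'
D=np.array([-.156,.988,0]);N=np.array([.988,.156,0])
E
python3 - <<'E'
from h import *
W=cam('wrist');p=arm.sense()['position']
w=cv2.imread('pics/w4.png')[:,:,::-1].copy()
L=onz(W,(238,74),.09);R=onz(W,(334,72.5),.09);print('ring',L@D,R@D,L@N,R@N,'dia',np.linalg.norm(L-R))
m=orange(hsv(w));m[:,:230]=0;m[:,340:]=0;b=[x for x in blobs(m,300)][0];print(b[:2])
cols=b[2][:,275:290].any(1).nonzero()[0];e=[onz(W,(282,r),.0893+.012) for r in(cols.min(),cols.max()+1)]
print('band',[x@D for x in e],'lat',e[0]@N,'tcp',p@D,p@N)
E
```

```text
ring 0.07188591930759186 0.07245636557585947 0.54987898350414 0.5875737775473922 dia 0.03769006563015663
(array([284.24, 200.7 ]), [259, 181, 50, 39, 1685])
band [np.float64(0.030130637970760363), np.float64(0.015460980561328094)] lat 0.5671846415007401 tcp -0.013616641875016045 0.5674489695441595
```

>>> {"op": "play_rows", "data": {
  "commands": [
    [0.01,0.001,0,0,0,0,1],
    [0.02,0.001,0,0,0,0,1],
    [0.03,0.001,0,0,0,0,1],
    [0.04,0.001,0,0,0,0,1],
    [0.048,0.001,0,0,0,0,1],
    [0.048,0.001,0,0,0,0,1],
    [0.048,0.001,0,0,0,0,1]
  ]
}}

```text
time: 7.35
position: [0.5571, 0.1128, 0.0695]
ee_rot: [0.649, 0.761, -0.0, -0.0]
force: [-1.0, 0.3, -0.9]
width: 0.0231
finger_force: 50.0
```

Run:
```python
from h import *
st=arm.sense();W=cam('wrist');p=st['position'];print(p,st['force'],st['torque'],p@D,p@N)
w=arm.read_camera('wrist');cv2.imwrite('pics/w5.png',w[:,:,::-1])
m=orange(hsv(w));m[:,:230]=0;m[:,340:]=0
for b in blobs(m,100):
    print(b[:2]);cols=b[2][:,275:290].any(1).nonzero()[0];print([onz(W,(283,r),.1013)@D for r in(cols.min(),cols.max()+1)])
cv2.imwrite('pics/c5.png',cv2.resize(w[120:300,180:400],None,fx=3,fy=3,interpolation=2)[:,:,::-1])
```

```text
[0.55713318 0.11277039 0.06951084] [-1.02609336  0.29129188 -0.88238193] [ 2.74791676e-02 -7.13224678e-05  1.00193413e-01] 0.02450436481587147 0.5680397657334048
(array([258.93,   5.72]), [230, 0, 65, 16, 719])
[np.float64(0.13248390235296417), np.float64(0.12876658504652355)]
(array([270.57, 187.5 ]), [255, 183, 41, 16, 239])
[np.float64(0.06824839508832733), np.float64(0.06465583763671551)]
```

View pics/c5.png

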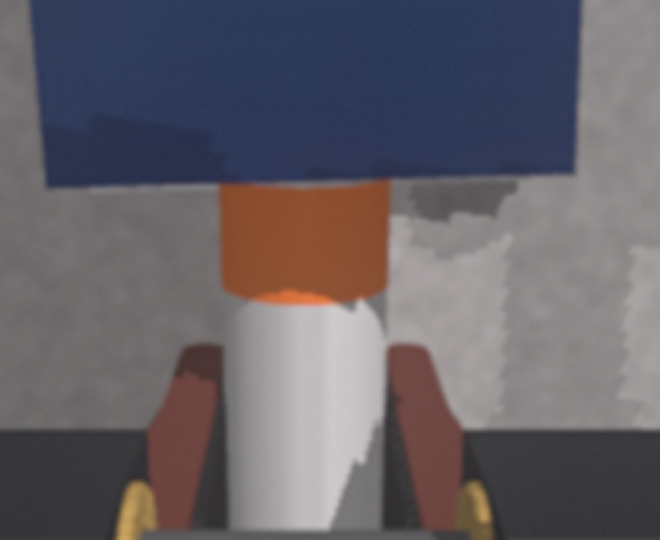

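The band's rear edge is at crop row 303 (image row 221). The block's top front edge is at row 181 and the tube is centred in the mouth.

Run:
```python
from h import *
W=cam('wrist')
for nm,u,z in(('edge',(282,180.3),.118),('edgeL',(195.5,182.3),.118),('edgeR',(372,178.2),.118),('rear centre',(280,221),.1013),('tubeL',(254,215.5),.0893),('tubeR',(309,215),.0893)):
    x=onz(W,u,z);print(nm,x@D,x@N)
```

```text
edge 0.07239700125974441 0.5678043613160544
edgeL 0.07171096094379566 0.5383681100009333
edgeR 0.07311507610943695 0.5983341641009865
rear centre 0.052949266844531676 0.5670382189243086
tubeL 0.05184880562418849 0.5556301299566915
tubeR 0.052074285756907646 0.5796548558872463
```

>>> {"op": "play_rows", "data": {
  "commands": [
    [0.007,0,0,0,0,-0.003,1],
    [0.0145,0,0,0,0,-0.003,1],
    [0.0145,0,0,0,0,-0.003,1],
    [0.0145,0,0,0,0,-0.003,1]
  ]
}}

```text
time: 7.8
position: [0.5555, 0.1242, 0.0695]
ee_rot: [0.646, 0.764, 0.0, 0.0]
force: [-0.1, 0.5, -2.0]
width: 0.0232
finger_force: 50.0
```

Run:
```python
from h import *
st=arm.sense();W=cam('wrist');p=st['position'];print(p,st['force'],st['torque'],p@D,p@N)
w=arm.read_camera('wrist');cv2.imwrite('pics/w6.png',w[:,:,::-1])
H=hsv(w)
for x in(270,276,282,288,294):
    c=H[170:260,x];print(x,[(170+i,*map(int,c[i])) for i in range(20,70,3)] if x==282 else '',end='')
    o=np.where((c[:,0]<18)&(c[:,1]>120)&(c[:,2]>60))[0]+170
    if len(o):print(' band rows',o.min(),o.max()+1,onz(W,(x,o.max()+1),.1013)@D)
for x in(200,230,340,365):
    o=np.where(navy(H)[100:300,x])[0]+100;y=onz(W,(x,o.max()+1),.118);print('edge',o.max()+1,y@D,y@N)
```

```text
[0.55548637 0.12416313 0.06954147] [-0.10345826  0.53054375 -1.97124006] [-0.0546662  -0.08487249  0.03074366] 0.03601730020671026 0.5681899833677034
270  band rows 214 221 0.06461475362805819
276  band rows 214 221 0.06463733486915667
282 [(190, 113, 121, 80), (193, 113, 121, 80), (196, 112, 119, 79), (199, 112, 115, 80), (202, 112, 113, 79), (205, 114, 110, 79), (208, 113, 112, 80), (211, 114, 103, 79), (214, 9, 160, 139), (217, 10, 168, 146), (220, 9, 159, 146), (223, 135, 4, 127), (226, 150, 4, 126), (229, 0, 2, 126), (232, 150, 4, 126), (235, 160, 6, 127), (238, 160, 6, 127)] band rows 214 221 0.0646599161317987
288  band rows 214 221 0.06468249741598431
294  band rows 213 220 0.06512396880268598Traceback (most recent call last):
  File "<stdin>", line 10, in <module>
    return umr_maximum(a, axis, None, out, keepdims, initial, where)
ValueError: zero-size array to reduction operation maximum which has no identity
```

>>> {"op": "play_rows", "data": {
  "commands": [
    [0,0,0,0,0,0,0.2],
    [0,0,0,0,0,0,-0.2],
    [0,0,0,0,0,0,-0.5],
    [0,0,0,0,0,0,-0.5],
    [0,0,-0.04,0,0,0,-0.5],
    [0,0,-0.1,0,0,0,-0.5],
    [0,0,-0.16,0,0,0,-0.5],
    [0,0,-0.2,0,0,0,-0.5],
    [0,0,-0.2,0,0,0,-0.5]
  ]
}}

```text
time: 8.75
position: [0.5585, 0.1245, 0.2349]
ee_rot: [0.646, 0.763, 0.004, 0.003]
force: [0.0, 0.6, -0.1]
width: 0.066
finger_force: 0.0
```

Run:
```python
from h import *
st=arm.sense();W=cam('wrist');p=st['position'];print(p,st['force'],p@D,p@N,st['joints'].round(2))
w=arm.read_camera('wrist');cv2.imwrite('pics/w7.png',w[:,:,::-1])
for nm,X in(('mouth',.0723*D+.568*N+[0,0,.0885]),('pin',.1323*D+.568*N+[0,0,.12])):print(nm,X,proj(W,X))
for b in blobs(orange(hsv(w)),40):print(b[:2])
```

```text
[0.55846042 0.12450468 0.23489277] [ 0.04773657  0.64935592 -0.0818525 ] 0.03589079796478731 0.5711816250650338 [0.2  0.33 1.74 0.   1.06 0.03]
mouth [0.5499052 0.1600404 0.0885   ] [277.50786208 156.15660444]
pin [0.5405452 0.2193204 0.12     ] [277.93266192  82.15910188]
(array([224.86,  76.26]), [172, 55, 110, 41, 3467])
(array([400.83, 144.17]), [400, 134, 3, 23, 41])
(array([273.7 , 163.12]), [266, 161, 17, 5, 67])
```

View pics/w7.png

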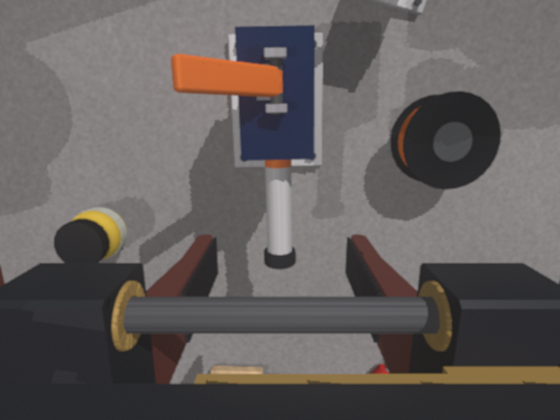

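The wrist view shows the tube resting in the mouth with an orange sliver at (274,163). The lever runs from its pin near (276,79) left to its tip at (172,75). Next I press 40 mm out from the pin with the fingers shut.

Run:
```python
from h import *
P=.1325*D+.528*N;P[2]=.235;print(P);move(P,1.74)
```

```text
[0.500994 0.213278 0.235   ]
t 8.8 row [0.1214, -0.0504, -0.0038] [0.0017, -0.0001, -0.0008]
```

>>> {"op": "play_rows", "data": {
  "commands": [
    [0.05,-0.02,0,0,0,0,1],
    [0.1,-0.04,0,0,0,0,1],
    [0.121,-0.051,0,0,0,0,1],
    [0.121,-0.051,0,0,0,0,1],
    [0.121,-0.051,0,0,0,0,1],
    [0.121,-0.051,0,0,0,0,1],
    [0.121,-0.051,0,0,0,0,1],
    [0.121,-0.051,0,0,0,0,1]
  ],
  "newtons": 20
}}

```text
time: 9.6
position: [0.4996, 0.2119, 0.2293]
ee_rot: [0.646, 0.763, -0.0, -0.0]
force: [-0.4, -1.0, -0.7]
width: 0.0052
finger_force: 0.0
```

Run:
```python
from h import *
st=arm.sense();print(st['width'],st['force'])
P=.1325*D+.528*N;P[2]=.18;move(P,1.74)
```

```text
0.005245867408547977 [-0.36615006 -0.96088182 -0.73033915]
t 9.6 row [0.0014, 0.002, 0.0617] [-0.0001, 0.0, -0.0012]
```

>>> {"op": "play_rows", "data": {
  "commands": [
    [0.001,0.002,0.03,0,0,0,1],
    [0.001,0.002,0.06,0,0,0,1],
    [0.001,0.002,0.07,0,0,0,1],
    [0.001,0.002,0.08,0,0,0,1],
    [0.001,0.002,0.09,0,0,0,1],
    [0.001,0.002,0.1,0,0,0,1],
    [0.001,0.002,0.11,0,0,0,1],
    [0.001,0.002,0.115,0,0,0,1]
  ]
}}

```text
time: 10.4
position: [0.5001, 0.2136, 0.1371]
ee_rot: [0.646, 0.763, -0.0, -0.0]
force: [-1.8, -0.1, 5.2]
width: 0.0007
finger_force: 2.4
```

>>> {"op": "play_rows", "data": {
  "commands": [
    [0,0,0.004,0,0,0,1],
    [0,0,0.008,0,0,0,1],
    [0,0,0.012,0,0,0,1],
    [0,0,0.014,0,0,0,1],
    [0,0,0.014,0,0,0,1]
  ]
}}

```text
time: 10.9
position: [0.5004, 0.2136, 0.1259]
ee_rot: [0.646, 0.764, -0.0, -0.0]
force: [-0.2, -0.4, -0.0]
width: 0.0008
finger_force: 0.0
```

>>> {"op": "play_rows", "data": {
  "commands": [
    [0,0,0.001,0,0,0,1],
    [0,0,0.002,0,0,0,1],
    [0,0,0.0025,0,0,0,1],
    [0,0,0.003,0,0,0,1],
    [0,0,0.003,0,0,0,1]
  ]
}}

```text
time: 11.4
position: [0.5011, 0.2138, 0.1252]
ee_rot: [0.646, 0.764, 0.0, 0.0]
force: [-4.8, -1.2, 13.0]
width: 0.0002
finger_force: 6.6
```

>>> {"op": "play_rows", "data": {
  "commands": [
    [0,0,0.001,0,0,0,1],
    [0,0,0.0015,0,0,0,1],
    [0,0,0.0015,0,0,0,1]
  ]
}}

```text
time: 11.7
position: [0.5011, 0.2138, 0.125]
ee_rot: [0.646, 0.764, 0.001, 0.0]
force: [-7.7, -3.1, 24.1]
width: 0.0001
finger_force: 11.9
```

>>> {"op": "play_rows", "data": {
  "commands": [
    [0,0,-0.02,0,0,0,1],
    [0,0,-0.06,0,0,0,1],
    [0,0,-0.12,0,0,0,1],
    [-0.05,0,-0.15,0,0,0,1],
    [-0.1,0,-0.15,0,0,0,1],
    [-0.12,0.05,-0.15,0,0,0,1],
    [-0.12,0.05,-0.15,0,0,0,1],
    [-0.12,0.05,-0.15,0,0,0,1]
  ]
}}

```text
time: 12.5
position: [0.5564, 0.1253, 0.2424]
ee_rot: [0.646, 0.763, -0.0, -0.0]
force: [-0.7, -1.0, 0.3]
width: 0.0005
finger_force: 0.0
```

Run:
```python
from h import *
st=arm.sense();W=cam('wrist');print(st['position'],st['force'])
w=arm.read_camera('wrist');s=arm.read_camera('side')
v=np.zeros((420,800,3),np.uint8);v[:400,:400]=cv2.resize(w[10:210,150:350],None,fx=2,fy=2,interpolation=2);v[:400,400:]=cv2.resize(s[225:285,205:265],(400,400),interpolation=2)
cv2.imwrite('pics/c8.png',v[:,:,::-1])
for b in blobs(orange(hsv(w)),40):print(b[:2])
```

```text
[0.5563845  0.12527928 0.24240358] [-0.66855365 -1.01978155  0.25173814]
(array([227.55,  84.64]), [173, 70, 110, 30, 2944])
```

View pics/c8.png

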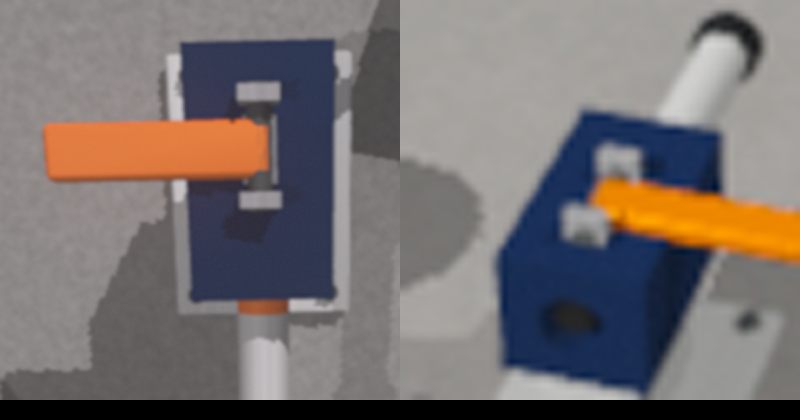

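The lever is level in both views. The band shows between the block edge (wrist row about 159.5) and its rear edge (row about 167). I'll check the depth.

Run:
```python
from h import *
W=cam('wrist');w=arm.read_camera('wrist');H=hsv(w)
for x in(276,280,284):
    c=H[145:185,x];o=np.where((c[:,0]<18)&(c[:,1]>110)&(c[:,2]>50))[0]+145
    e,r=onz(W,(x,o.min()),.118)@D,onz(W,(x,o.max()+1),.1005)@D;print(o.min(),o.max()+1,e,r,'out',e-r)
```

```text
161 168 0.07236625719576487 0.0640425748639389 out 0.008323682331825968
161 168 0.07239828972705496 0.06407682991104761 out 0.008321459816007348
161 168 0.07243032132742142 0.06411108395755932 out 0.008319237369862093
```

The band stands 8.3 mm out of its 16 mm width, so it is half in. The lever is at its stop and the robot is clear, so I'm handing in.

```bash
python3 -c "
from workcell import arm
print(arm.job_done())"
```

```text
the job is handed in; nothing more can be done
None
```

The spool arm sits in the larger blue block with 8.3 mm of its 16 mm orange band outside the bore, the lever is pressed down to its stop, the gripper is clear of it, and I handed the job in at about 12.6 s; the hand-in returned no verdict, and I took no final check picture of the bottle, filament spool, screwdriver and jar, though no move went near them.

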